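Park the hand-rest bar of the decorating bridge

ROBOT

A 7-joint arm with a two-finger parallel gripper is mounted at the origin on the work surface. World frame = base frame: x ahead of the robot, y to its left, z up, the work surface at z = 0. Lengths are in m, angles in rad, forces in N, time in s.
With the tool pointing down it reaches from about 0.4 to 0.85 m from the base axis. Payload 10.4 kg.
Tool frame: the origin (TCP) lies at the very end of the fingers, on their centre line; the grasp point (between the pads) lies 19 mm behind it; z points along the fingers, y is the line along which they close (so a half turn about z gives the same grasp; the last joint's range is limited). The gripper opens to 85 mm and grips with 20 to 120 N. Pads are 22 mm wide; open, the fingers measure 114 mm over their backs; the gripper's body (76 mm by 85 mm) begins 54 mm behind the grasp point. The pads swing forward as they close: fully open they stand 13 mm farther back than shut.
Start: joints at [-1.273, 0.332, -0.065, 1.46, 0.022, 1.35, -0.088], TCP at [0.197, 0.593, 0.231] pointing down, gripper open.
Joint ranges: [-2.6, 2.6], [-0.5, 2.12], [-1.47, 1.34], [0.16, 2.42], [-1.27, 4.41], [0.06, 2.06], [-2.6, 2.6]. Speed limits (rad/s): [2.22, 2.22, 2.79, 2.79, 3.14, 3.14, 3.14].

INTERFACE

Orientations are given as a unit quaternion [x, y, z, w].
In Python, from workcell import * gives the robot as it stands.
- The arm moves only by the tool step_arm, never from a script. Its argument "commands" is one flat list of numbers, 7 for each row, row after row: the finger opening in mm, from 0 to 85.4, then the shift along the world's x, y, z as a fraction of full scale, then the turn, a rotation vector about the world's x, y, z as a fraction of full scale. A call has exactly 10 rows; each row is the pose to reach, as a shift and turn from the pose commanded when the call began, turning the shorter way round; what a row does not reach only later rows make up. Full scale, the value 1, is 0.6 m for a shift and pi rad for a turn. A row lasts 1/8 s, in which the tool goes at most 62.5 mm and 10.7 degrees, less where a joint would pass 70% of its speed; a pose out of reach is approached as far as the arm can. A call with a number of a shift or a turn outside -1 to 1 is refused whole. A call with a gripper value outside its range is refused whole. The fingers move at their own pace and stop on an object; "squeeze" is the grip in N (left out, the last holds). Time passes only in rows, so rows that repeat a pose let the fingers close, or fill a call up. It gives the time, the measured TCP pose, the force, the opening and the grip force at its end, in the units of the state.
- get_obs(): the state, without advancing time (a new reading comes with each control period).
- camera(name): name is "scene" or "top" or "wrist"; returns the picture (480x640x3 uint8, red, green, blue); there is no depth.
- camera_params(name): a dict with "mtx" (3x3 intrinsics, pixels), "extrinsics" (4x4, takes a point from world to camera coordinates); the wrist camera has in their place "tool_from_camera" (4x4, takes a point from camera to tool coordinates, whose origin is the TCP and whose axes are the flange's). Camera axes: x right, y down, z forward; pixel columns grow to the right and rows downward; lengths in m; the calibration is good to about 2 mm. A picture is of the moment at which its call begins: read the wrist's pose just before it. camera_params takes no time and is no camera call.
- hand_in(): hands the job in; it is judged then, once.
The state is a dict: "clock": time; "joint_pos": joint angles; "joint_velocities": joint speeds; "tau": joint torques, N m; "position": TCP position; "ee_rot": TCP orientation; "ft_force": force on the tool from outside, world axes, zero at the start; "torque": the same for the moment, N m; "grip_width": opening from 0.0 (shut) to 1.0 (fully open); "grasp_force": force on a finger pad.
Only numpy, scipy, OpenCV 4.12 (cv2) and the standard library are available. Lean on these libraries where they do the work, as an engineer would, in place of code of your own. Each camera call takes 0.05 s, during which the arm holds its last target. There are 200 camera calls.

TASK

The plate on the little banding wheel is painted: lift the wooden hand bar straight up out of the two brackets over it, keeping it level so that both ends come clear together, and park it in the two brackets of the empty rest, all the way down in both, lowering it in by hand rather than dropping it. The rest's two posts may stand a little staggered, so feel for their tall back arms, gently, before lowering. Do not tip the bar, do not bang or force it against the brackets, and leave the plate, the tile and everything else on the table where they are.

Things in the scene. Friction and masses are not known exactly. Their poses are not given: they have to be found in the camera images.
- bar_mid (a point): centre of the hand bar, half-way up: a loose light-wood bar 200 long over all, 0.15 to 0.31 kg. Between its end heads a plain beam 18 wide (own x) and 24 high (z), long axis its own y. It starts in the bridge's brackets, axes along the bridge's. Grasp the beam across its 18 width, near the middle, from above
- bar_end_left (a point): centre of the bar's square head at its own +y, 95 from bar_mid at the same height. Each head is 26 wide (x), 34 high and 10 long (90 to 100 from the middle), stands out 5 above and below the beam, and stays outside the brackets
- bar_end_right (a point): centre of the like head at the bar's own -y, 95 from bar_mid at the same height
- bridge: fixed dark wood base 130 (x) by 210 (y) by 12 high; in its middle a low round banding wheel (top 124 across, 58 high) carrying the plate, over it two steel U brackets with arms of equal height that hold the bar. Origin: centre of its underside, z up. It may stand left or right of the robot's midline, the rest on the other side
- bridge_mid (a point): point half-way between the bridge's two brackets at the height of their slot floors: 120 above the bridge's underside. Brackets: upright plates 8 thick at the bridge's y = +78 and -78; open-topped slots 24 wide centred on x = 0, arms 32 above the slot floor and 8 thick. The bar lies in both slots along y with its mid 12 above this point
- rest: fixed empty parking rest: dark wood base 130 (x) by 210 (y) by 10 high with two short rails along x, a steel post with an open-topped U bracket clamped on each. Origin: centre of its underside, z up; its x points away from the robot within 0.4 rad. Parked, bar_mid is 112 above the underside; the bar lies along y, or askew by up to 0.16 rad if the posts are staggered
- rest_left (a point): where the slot floor of the left post (8 thick, at the rest's y = +78) would be with the post in mid-rail, 100 above the rest's underside. The post itself stands anywhere within 12 of this in the rest's x, forward or back, not reported: see or feel it. It is clamped, rigid below 60 N. Bracket: slot 26 wide in x; near (-x) arm 22 above the slot floor, far (+x) arm 64 above it, arms 8 thick
- rest_right (a point): the same for the right post at y = -78, set for itself; the inner face of each tall far arm is 13 beyond its slot's centre. To feel for it: hold the bar with its mid about 42 above the slot floor (over the near arms, below the tops of the tall ones) and move it in the rest's +x until it touches. Lengthwise the parked bar has 8 of play each way
- plate: white ceramic plate 112 across and 16 high on the banding wheel, under the bar; origin at the centre of its underside; must not be moved
- tile: loose terracotta tile 90 x 90 x 10 lying on the rest's base between the posts; origin at the centre of its underside; must not be moved
- jar: small blue jar, 44 across and 70 high, standing between bridge and rest; origin at the centre of its underside; bystander
- tub: closed white tub 80 x 110 x 50 high towards the table's far side; origin at the centre of its underside; bystander
- bowl: blue bowl 100 across, 50 high, towards the table's far side; origin at the centre of its underside; bystander
- brush: brush 140 long lying flat between bridge and rest, nearer the robot than the jar; bystander
- can: aluminium can 68 across, 75 high, towards the table's far side; origin at the centre of its underside; bystander

How it is judged:
On the way, in this order (a step that is already met when the one before it is completed fails the run):
1. both ends of the bar are up clear of the bridge's brackets together (z of each of bar_end_left, bar_end_right in the frame of bridge above 0.172 m), for 0.1 s.
2. the bar stands on the floors of both of the rest's brackets while the fingers still hold it (lowered in, not dropped) (z of bar_end_left in the frame of rest between 0.107 and 0.117 m and z of bar_end_right in the frame of rest between 0.107 and 0.117 m and y of bar_mid in the frame of rest between -0.012 and 0.012 m and horizontal distance between bar_mid and rest below 0.035 m and contact force between wood_bar and rest above 0.5 N and angle between bar_mid's own z axis and vertical below 0.12 rad and contact force between the fingers and wood_bar above 0.5 N), for 0.1 s.
At the end, for the whole second after the job is handed in: The bar lies at rest in both of the empty rest's brackets: both heads' centres 107 to 117 mm above the rest's underside (112 when down on the slot floors), its middle within 12 mm of the rest's middle lengthwise and within 35 mm in all, upright within 0.12 rad, borne by the rest (z of bar_end_left in the frame of rest between 0.107 and 0.117 m and z of bar_end_right in the frame of rest between 0.107 and 0.117 m and y of bar_mid in the frame of rest between -0.012 and 0.012 m and horizontal distance between bar_mid and rest below 0.035 m and contact force between wood_bar and rest above 0.5 N and angle between bar_mid's own z axis and vertical below 0.12 rad and linear speed of wood_bar below 0.02 m/s and angular speed of wood_bar below 0.1 rad/s); the robot touches nothing.
It fails at once if the bar is tipped: one end more than about 0.15 rad higher than the other (angle between bar_mid's own y axis and vertical below 1.42 rad or angle between bar_mid's own y axis and vertical above 1.72 rad).
It fails at once if the bar is banged or forced against the bridge (over 40 N) (contact force between wood_bar and bridge above 40 N).
It fails at once if the bar is banged or forced against the rest (over 40 N) (contact force between wood_bar and rest above 40 N).
It fails at once if the plate or the tile is moved by more than 8 mm (distance of any of plate, tile from where it was at the start of the episode above 0.008 m).
It fails at once if another thing on the table is moved by more than 20 mm (distance of any of jar, tub, bowl, brush, can from where it was at the start of the episode above 0.02 m).
It also fails if it takes over 54 s, if anything falls off the work surface, if the arm or the gripper's body presses on something with over 40 N, if the wrist force passes 120 N, or if a joint passes its speed limit or range.

## Working session

There is one attempt and no reset: what is moved stays moved. The work goes in short steps, Python scripts to look and compute and a tool call to move; the robot and the scene stay as the last step left them, time stands still between calls to the robot, and variables do not carry over. Pictures are saved under pics/ and viewed, at most 10 in all, crops included, and the job is handed in when it is done.

Besides the shell and the picture viewer there is one more tool, called after "Emit:" in YAML: its name, and indented under it one key for each argument. step_arm: Moves the arm, as the interface text tells. Its arguments: {"type":"object","properties":{"commands":{"type":"array","items":{"type":"number"}},"squeeze":{"type":"number"}},"required":["commands"]}

```bash
mkdir -p pics; python3 - <<'E'
from workcell import *
import cv2,numpy as np
o=get_obs();print({k:np.round(v,3) for k,v in o.items()})
for n in ["scene","top"]:
    cv2.imwrite(f"pics/{n}0.png",camera(n)[:,:,::-1]);p=camera_params(n);print(n,np.round(p["mtx"],1),np.round(p["extrinsics"],4))
print(np.round(camera_params("wrist")["mtx"],1),np.round(camera_params("wrist")["tool_from_camera"],4))
E
```

```text
{'clock': np.float64(0.0), 'joint_pos': array([-1.273,  0.333, -0.065,  1.461,  0.022,  1.35 , -0.089]), 'joint_velocities': array([ 0.   , -0.   ,  0.001,  0.001,  0.002,  0.002,  0.001]), 'tau': array([-0.0000e+00, -6.2544e+01,  4.9000e-02, -3.9161e+01,  1.6000e-02,
        1.0000e-02,  0.0000e+00]), 'position': array([0.197, 0.593, 0.231]), 'ee_rot': array([ 0.16 ,  0.987, -0.001, -0.   ]), 'ft_force': array([ 0.526, -0.06 ,  0.863]), 'torque': array([-0.045,  0.011, -0.015]), 'grasp_force': np.float64(0.0), 'grip_width': np.float64(0.999)}
scene [[593.9   0.  319.5]
 [  0.  593.9 236.4]
 [  0.    0.    1. ]] [[-0.2518  0.9677 -0.0086  0.1395]
 [ 0.7643  0.1934 -0.6152 -0.3774]
 [-0.5937 -0.1615 -0.7883  1.6811]
 [ 0.      0.      0.      1.    ]]
top [[479.9   0.  314.4]
 [  0.  479.9 228.1]
 [  0.    0.    1. ]] [[-0.0208 -0.9997  0.0099  0.0124]
 [-0.9816  0.0185 -0.1902  0.5921]
 [ 0.1899 -0.0136 -0.9817  0.8805]
 [ 0.      0.      0.      1.    ]]
[[424.9   0.  322. ]
 [  0.  424.9 234.6]
 [  0.    0.    1. ]] [[-2.000e-04 -9.604e-01 -2.788e-01  7.040e-02]
 [ 1.000e+00 -5.000e-04  9.000e-04 -3.000e-04]
 [-1.000e-03 -2.788e-01  9.604e-01 -1.426e-01]
 [ 0.000e+00  0.000e+00  0.000e+00  1.000e+00]]
```

```bash
ls -la .
```

```text
total 12
drwxr-xr-x  3 agent agent 4096 Nov 30 21:04 .
drwxr-xr-x 23 root  root  4096 Nov 30 21:04 ..
drwxr-xr-x  2 agent agent 4096 Nov 30 21:04 pics
```

View pics/top0.png

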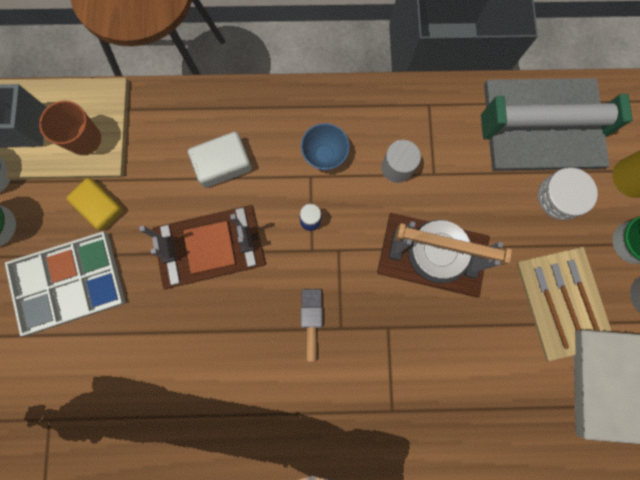

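View pics/scene0.png

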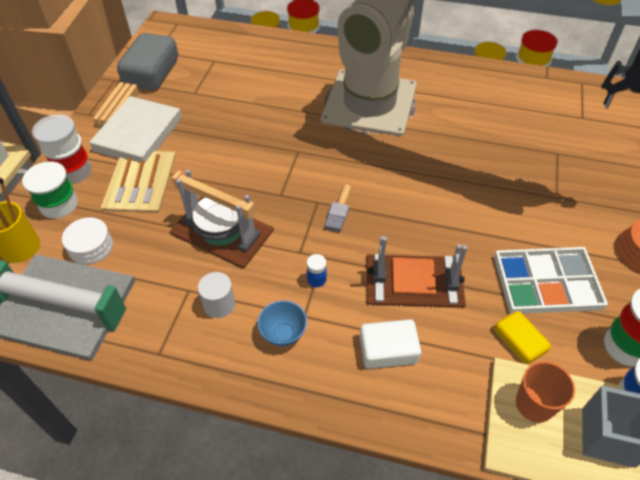

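```bash
python3 - <<'E'
import cv2,numpy as np
a=cv2.imread("pics/top0.png")
z=lambda x,y:cv2.resize(a[y:y+100,x:x+132],None,fx=6,fy=6,interpolation=cv2.INTER_CUBIC)[:300*2]
b=[cv2.resize(z(x,y),(528,400)) for x,y in((142,198),(380,205))]
r=cv2.resize(a[198:298,142:274],(792,600),interpolation=cv2.INTER_CUBIC)
q=cv2.resize(a[205:305,380:512],(792,600),interpolation=cv2.INTER_CUBIC)
cv2.imwrite("pics/rest.png",r);cv2.imwrite("pics/bridge.png",q)
E
```

```text
(no output)
```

View pics/rest.png

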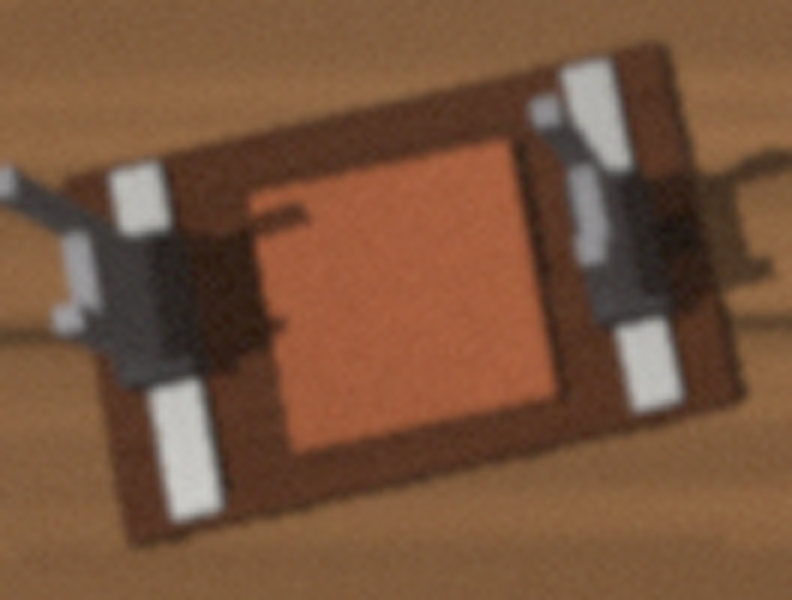

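View pics/bridge.png

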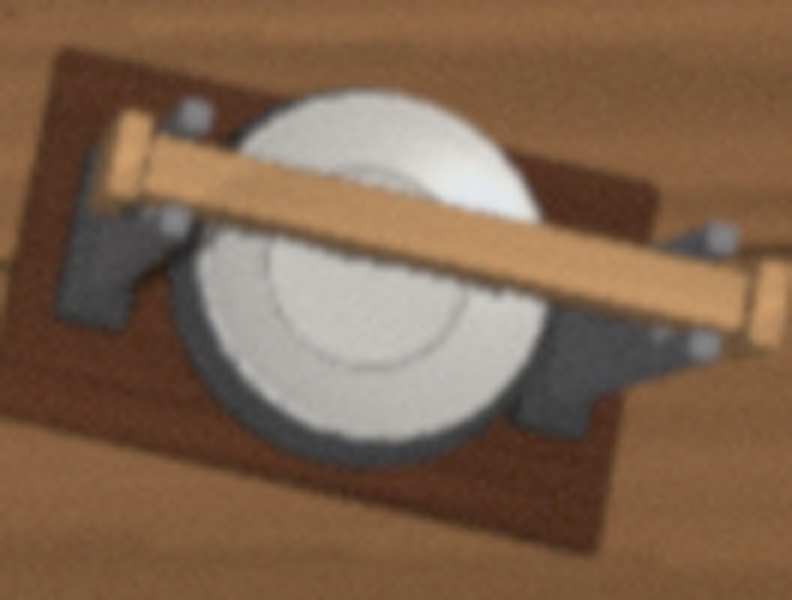

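```bash
cat > h.py <<'E'
from workcell import *
import cv2,numpy as np
def ray(P,uv,z,cen=None):
    K=P["mtx"];E=P["extrinsics"];R=E[:3,:3];c=-R.T@E[:3,3]
    d=R.T@np.linalg.inv(K)@[uv[0],uv[1],1]
    return c+d*(z-c[2])/d[2]
E
python3 - <<'E'
from h import *
P=camera_params("top")
def f(off,pts,z):
    return np.array([ray(P,((u+.5)/6-.5+off[0],(v+.5)/6-.5+off[1]),z)[:2] for u,v in pts])
def rep(n,c):
    print(n,np.round(c,4).tolist(),"cen",np.round(c.mean(0),4))
    print([round(float(np.linalg.norm(c[i]-c[i-1])),4) for i in range(4)])
    for p,q in((0,1),(3,2)): d=c[p]-c[q];print("yaxis ang",np.arctan2(d[1],d[0])-np.pi/2)
    for p,q in((0,3),(1,2)): d=c[p]-c[q];print("xaxis ang",np.arctan2(d[1],d[0]))
ro=(142,198);bo=(380,205)
rep("rest",f(ro,[(70,182),(662,42),(740,395),(132,545)],.010))
rep("bridge",f(bo,[(62,48),(655,185),(598,552),(0,415)],.012))
b=f(bo,[(132,143),(768,302)],.149);print("heads",b,b.mean(0),np.linalg.norm(b[0]-b[1]),np.arctan2(*(b[0]-b[1])[::-1])-np.pi/2)
a=f(bo,[(195,115),(175,220),(720,240),(704,345)],.152);print("arms",a,a.mean(0))
print("L far",f(ro,[(5,183)],.164),"L near",f(ro,[(68,318)],.122),"floor",f(ro,[(82,270)],.1))
print("R far",f(ro,[(545,110)],.164),"R floor",f(ro,[(588,215)],.1),"near",f(ro,[(592,250)],.122))
E
```

```text
rest [[0.608, 0.3296], [0.6534, 0.1283], [0.5306, 0.1015], [0.4844, 0.3038]] cen [0.5691 0.2158]
[0.1263, 0.2064, 0.1257, 0.2074]
yaxis ang 0.2217516072171053
yaxis ang 0.2245695504993377
xaxis ang 0.20611000602242543
xaxis ang 0.21425521851081264
bridge [[0.6307, -0.1565], [0.579, -0.357], [0.4553, -0.3267], [0.5049, -0.1293]] cen [ 0.5425 -0.2424]
[0.1287, 0.207, 0.1273, 0.2036]
yaxis ang -0.2524097091695394
yaxis ang -0.24610930426404165
xaxis ang -0.21334378142109284
xaxis ang -0.2399650826436603
heads [[ 0.57100818 -0.15151327]
 [ 0.52043939 -0.33424556]] [ 0.54572378 -0.24287941] 0.18960035252752172 -0.26998041813852947
arms [[ 0.57843798 -0.16986536]
 [ 0.54741279 -0.16218033]
 [ 0.53847849 -0.32073749]
 [ 0.50791503 -0.31319679]] [ 0.54306107 -0.24149499]
L far [[0.57717485 0.29780434]] L near [[0.54411808 0.29181023]] floor [[0.56228861 0.29532521]]
R far [[0.59572294 0.1435955 ]] R floor [[0.57653269 0.14018819]] near [[0.56173879 0.13571389]]
```

Emit:
step_arm:
  commands: [85, 0.505, -0.738, 0.115, 0, 0, -0.24, 85, 0.505, -0.738, 0.115, 0, 0, -0.24, 85, 0.505, -0.738, 0.115, 0, 0, -0.24, 85, 0.505, -0.738, 0.115, 0, 0, -0.24, 85, 0.505, -0.738, 0.115, 0, 0, -0.24, 85, 0.505, -0.738, 0.115, 0, 0, -0.24, 85, 0.505, -0.738, 0.115, 0, 0, -0.24, 85, 0.505, -0.738, 0.115, 0, 0, -0.24, 85, 0.505, -0.738, 0.115, 0, 0, -0.24, 85, 0.505, -0.738, 0.115, 0, 0, -0.24]

```text
clock: 1.35
position: [0.5015, 0.1469, 0.3005]
ee_rot: [0.514, 0.858, -0.0, 0.0]
ft_force: [0.3, 0.7, -0.6]
grip_width: 0.997
grasp_force: 0.0
```

Emit:
step_arm:
  commands: [60, 0.073, -0.653, -0.05, 0, 0, -0.239, 60, 0.073, -0.653, -0.05, 0, 0, -0.239, 60, 0.073, -0.653, -0.05, 0, 0, -0.239, 60, 0.073, -0.653, -0.05, 0, 0, -0.239, 60, 0.073, -0.653, -0.05, 0, 0, -0.239, 60, 0.073, -0.653, -0.05, 0, 0, -0.239, 60, 0.073, -0.653, -0.05, 0, 0, -0.239, 60, 0.073, -0.653, -0.05, 0, 0, -0.239, 60, 0.073, -0.653, -0.05, 0, 0, -0.239, 60, 0.073, -0.653, -0.05, 0, 0, -0.239]

```text
clock: 2.6
position: [0.5444, -0.2396, 0.2704]
ee_rot: [0.79, 0.613, 0.0, -0.0]
ft_force: [-1.2, 0.3, 0.5]
grip_width: 0.706
grasp_force: 0.0
```

```bash
cat >> h.py <<'E'
from scipy.spatial.transform import Rotation as Ro
def wristP(o):
    p=camera_params("wrist");T=np.eye(4);T[:3,:3]=Ro.from_quat(o["ee_rot"]).as_matrix();T[:3,3]=o["position"]
    return {"mtx":p["mtx"],"extrinsics":np.linalg.inv(T@p["tool_from_camera"])}
E
python3 - <<'E'
from h import *
o=get_obs();P=wristP(o);im=camera("wrist")[:,:,::-1];cv2.imwrite("pics/w1.png",im);np.save("w1.npy",np.r_[o["position"],o["ee_rot"]])
print(o["position"],o["ee_rot"])
E
```

```text
[ 0.54435406 -0.23963002  0.27040373] [ 7.90449849e-01  6.12526586e-01  4.18965228e-04 -2.05823274e-04]
```

View pics/w1.png

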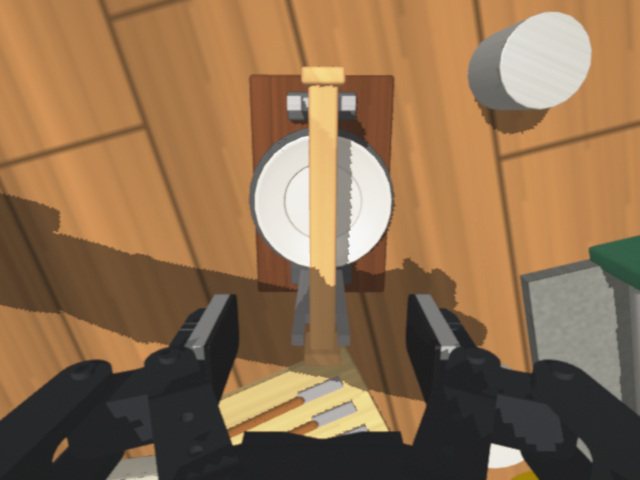

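```bash
python3 - <<'E'
from h import *
w=np.load("w1.npy");o={"position":w[:3],"ee_rot":w[3:]};P=wristP(o)
R=Ro.from_quat(w[3:]).as_matrix();print("tool y ang",np.arctan2(R[1,1],R[0,1]))
a=ray(P,(323,68),.149);a2=ray(P,(323,82),.149);b=ray(P,(322.5,250),.144);b3=ray(P,(323,110),.144)
print(a,a2,b,b3);d=a-b;print("bar ang",np.arctan2(d[1],d[0])-np.pi/2,np.arctan2(*(b3-b)[1::-1])-np.pi/2)
u=np.array([-np.sin(-.255),np.cos(-.255)]);print("mid",a[:2]-u*.1)
print("head w",np.linalg.norm(ray(P,(302,75),.149)-ray(P,(344,75),.149)),"beam w",np.linalg.norm(ray(P,(309,250),.144)-ray(P,(336,250),.144)))
E
```

```text
tool y ang -0.2522901695798384
[ 0.56910087 -0.1478827   0.149     ] [ 0.56718892 -0.15531397  0.149     ] [ 0.54067368 -0.25709818  0.144     ] [ 0.56328615 -0.17054536  0.144     ]
bar ang -0.25463537930919555 -0.25554442391191867
mid [ 0.54387633 -0.24464903]
head w 0.02451249517773281 beam w 0.017978663239531588
```

Emit:
step_arm:
  commands: [60, -0.001, -0.005, -0.1, 0, 0, -0.001, 60, -0.001, -0.005, -0.18, 0, 0, -0.001, 60, -0.001, -0.005, -0.22, 0, 0, -0.001, 60, -0.001, -0.005, -0.258, 0, 0, -0.001, 60, -0.001, -0.005, -0.258, 0, 0, -0.001, 30, -0.001, -0.005, -0.258, 0, 0, -0.001, 10, -0.001, -0.005, -0.258, 0, 0, -0.001, 10, -0.001, -0.005, -0.258, 0, 0, -0.001, 10, -0.001, -0.005, -0.258, 0, 0, -0.001, 10, -0.001, -0.005, -0.258, 0, 0, -0.001]
  squeeze: 50

```text
clock: 3.9
position: [0.5439, -0.2446, 0.1168]
ee_rot: [0.792, 0.61, 0.001, 0.001]
ft_force: [-1.5, 0.5, 6.6]
grip_width: 0.201
grasp_force: 49.6
```

Emit:
step_arm:
  commands: [10, 0, 0, 0.01, 0, 0, 0, 10, 0, 0, 0.02, 0, 0, 0, 10, 0, 0, 0.035, 0, 0, 0, 10, 0, 0, 0.05, 0, 0, 0, 10, 0, 0, 0.07, 0, 0, 0, 10, 0, 0, 0.09, 0, 0, 0, 10, 0, 0, 0.11, 0, 0, 0, 10, 0, 0, 0.14, 0, 0, 0, 10, 0, 0, 0.175, 0, 0, 0, 10, 0, 0, 0.175, 0, 0, 0]
  squeeze: 70

```text
clock: 5.15
position: [0.5441, -0.245, 0.2226]
ee_rot: [0.792, 0.61, 0.001, 0.001]
ft_force: [1.4, 0.4, -2.6]
grip_width: 0.192
grasp_force: 68.5
```

```bash
python3 - <<'E'
from h import *
o=get_obs();print(o["position"],o["ft_force"],o["torque"])
im=camera("wrist")[:,:,::-1];im2=camera("scene")[:,:,::-1]
c=cv2.resize(im2[120:280,150:310],(480,480));cv2.imwrite("pics/w2.png",cv2.resize(np.hstack([cv2.resize(im,(640,480)),c]),(800,343)))
np.save("w2.npy",np.r_[o["position"],o["ee_rot"]]);cv2.imwrite("pics/w2raw.png",im)
E
```

```text
[ 0.54409762 -0.24499051  0.22259062] [ 1.39221796  0.39128871 -2.58480532] [-0.07389212 -0.01962677  0.0027043 ]
```

View pics/w2.png

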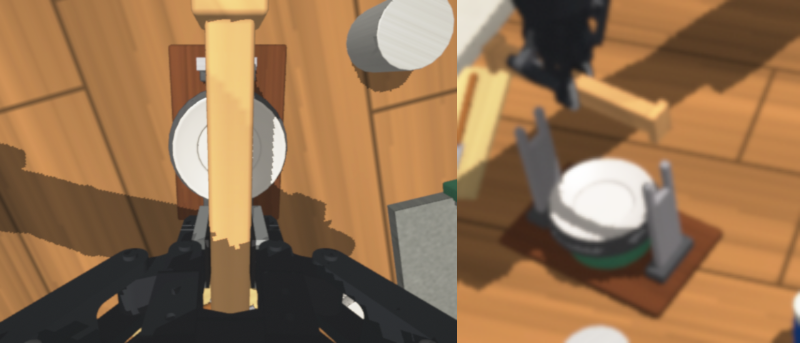

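Emit:
step_arm:
  commands: [10, 0, 0.02, 0.03, 0, 0, 0.005, 10, 0.002, 0.07, 0.05, 0, 0, 0.015, 10, 0.005, 0.15, 0.05, 0, 0, 0.03, 10, 0.008, 0.24, 0.05, 0, 0, 0.045, 10, 0.012, 0.34, 0.05, 0, 0, 0.06, 10, 0.015, 0.44, 0.05, 0, 0, 0.075, 10, 0.018, 0.54, 0.05, 0, 0, 0.09, 10, 0.02, 0.63, 0.05, 0, 0, 0.105, 10, 0.022, 0.71, 0.05, 0, 0, 0.115, 10, 0.023, 0.763, 0.05, 0, 0, 0.118]

```text
clock: 6.5
position: [0.5562, 0.2166, 0.2509]
ee_rot: [0.665, 0.747, 0.0, -0.0]
ft_force: [-0.3, 0.2, -2.7]
grip_width: 0.2
grasp_force: 68.6
```

Emit:
step_arm:
  commands: [10, 0, 0, 0, 0, 0, 0, 10, 0, 0, 0, 0, 0, 0, 10, 0, 0, 0, 0, 0, 0, 10, 0, 0, 0, 0, 0, 0, 10, 0, 0, 0, 0, 0, 0, 10, 0, 0, 0, 0, 0, 0, 10, 0, 0, 0, 0, 0, 0, 10, 0, 0, 0, 0, 0, 0, 10, 0, 0, 0, 0, 0, 0, 10, 0, 0, 0, 0, 0, 0]

```text
clock: 7.75
position: [0.5571, 0.2133, 0.2505]
ee_rot: [0.666, 0.746, 0.0, 0.0]
ft_force: [-0.4, -0.3, -2.8]
grip_width: 0.2
grasp_force: 68.7
```

```bash
python3 - <<'E'
from h import *
o=get_obs();R=Ro.from_quat(o["ee_rot"]).as_matrix();print(o["position"],R[:,2],np.arctan2(R[1,1],R[0,1]),o["ft_force"],o["torque"])
im=camera("wrist")[:,:,::-1];t=camera("top")[:,:,::-1]
cv2.imwrite("pics/w3raw.png",im);cv2.imwrite("pics/t3.png",t);np.save("w3.npy",np.r_[o["position"],o["ee_rot"]])
E
```

```text
[0.55709023 0.21330884 0.25053326] [ 1.26996577e-04  7.31094670e-06 -9.99999992e-01] 0.11267870341462687 [-0.42421896 -0.2922866  -2.78357605] [-0.06060361  0.01855715 -0.02866434]
```

View pics/w3raw.png

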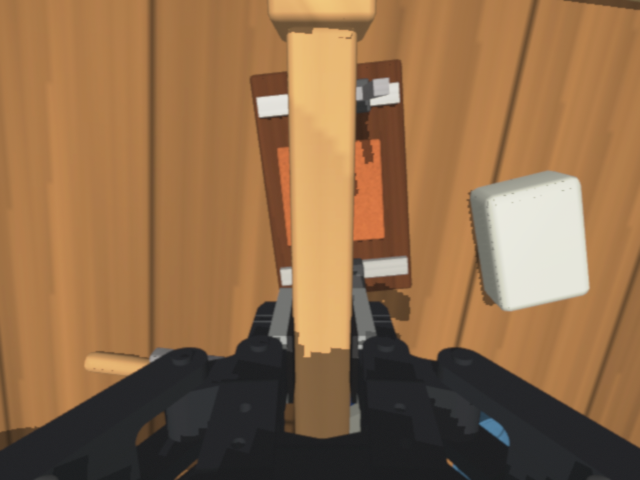

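```bash
python3 - <<'E'
from h import *
w=np.load("w3.npy");o={"position":w[:3],"ee_rot":w[3:]};P=wristP(o)
nl,fl,fr=[ray(P,p,.01)[:2] for p in((251,76),(401,61),(411,288))]
print(nl,fl,fr,np.linalg.norm(fl-nl),np.linalg.norm(fl-fr),"cen",(nl+fr)/2)
d=fl-nl;print(np.arctan2(d[1],d[0]));d=fl-fr;print(np.arctan2(d[1],d[0])-np.pi/2)
print("Lfar top",ray(P,(381,86),.164))
E
```

```text
[0.48670925 0.30542599] [0.61105193 0.33138974] [0.65440589 0.12910043] 0.1270244740655367 0.20688289291935363 cen [0.57055757 0.21726321]
0.20585024005741884
0.21112289930350592
Lfar top [0.57804925 0.29914261 0.164     ]
```

Emit:
step_arm:
  commands: [10, 0, 0.002, -0.02, 0, 0, 0, 10, 0, 0.002, -0.05, 0, 0, 0, 10, 0, 0.002, -0.08, 0, 0, 0, 10, 0, 0.002, -0.11, 0, 0, 0, 10, 0, 0.002, -0.14, 0, 0, 0, 10, 0, 0.002, -0.165, 0, 0, 0, 10, 0, 0.002, -0.185, 0, 0, 0, 10, 0, 0.002, -0.2, 0, 0, 0, 10, 0, 0.002, -0.205, 0, 0, 0, 10, 0, 0.002, -0.205, 0, 0, 0]

```text
clock: 9.1
position: [0.5572, 0.2146, 0.1277]
ee_rot: [0.666, 0.746, 0.0, 0.0]
ft_force: [-0.6, -0.6, -2.8]
grip_width: 0.196
grasp_force: 68.7
```

Emit:
step_arm:
  commands: [10, 0, 0, 0, 0, 0, 0, 10, 0, 0, 0, 0, 0, 0, 10, 0.003, 0.0007, 0, 0, 0, 0, 10, 0.006, 0.0013, 0, 0, 0, 0, 10, 0.009, 0.002, 0, 0, 0, 0, 10, 0.012, 0.0026, 0, 0, 0, 0, 10, 0.015, 0.0033, 0, 0, 0, 0, 10, 0.018, 0.004, 0, 0, 0, 0, 10, 0.02, 0.0044, 0, 0, 0, 0, 10, 0.02, 0.0044, 0, 0, 0, 0]

```text
clock: 10.35
position: [0.5691, 0.2172, 0.1275]
ee_rot: [0.666, 0.746, 0.0, 0.0]
ft_force: [-0.6, 0.1, -3.2]
grip_width: 0.197
grasp_force: 68.7
```

```bash
cat > s.py <<'E'
from h import *
o=get_obs();R=Ro.from_quat(o["ee_rot"]).as_matrix();print(np.round(o["position"],4),np.arctan2(R[1,1],R[0,1]).round(4),o["ft_force"].round(2),o["torque"].round(3),o["clock"])
E
python3 s.py
```

```text
[0.5691 0.2172 0.1275] 0.1127 [-0.58  0.1  -3.23] [ 0.032  0.081 -0.018] 10.35
```

Emit:
step_arm:
  commands: [10, 0.001, 0.0002, 0, 0, 0, 0, 10, 0.002, 0.0004, 0, 0, 0, 0, 10, 0.003, 0.0006, 0, 0, 0, 0, 10, 0.004, 0.0008, 0, 0, 0, 0, 10, 0.005, 0.001, 0, 0, 0, 0, 10, 0.005, 0.001, 0, 0, 0, 0, 10, 0.005, 0.001, 0, 0, 0, 0, 10, 0.005, 0.001, 0, 0, 0, 0, 10, 0.005, 0.001, 0, 0, 0, 0, 10, 0.005, 0.001, 0, 0, 0, 0]

```text
clock: 11.6
position: [0.5721, 0.2178, 0.1275]
ee_rot: [0.666, 0.746, 0.0, 0.0]
ft_force: [1.0, 0.3, -3.3]
grip_width: 0.197
grasp_force: 68.7
```

```bash
python3 s.py
```

```text
[0.5721 0.2178 0.1275] 0.1128 [ 1.01  0.25 -3.27] [-0.007  0.003  0.003] 11.6
```

Emit:
step_arm:
  commands: [10, 0.001, 0.0002, 0, 0, 0, 0, 10, 0.0015, 0.0003, 0, 0, 0, 0, 10, 0.0025, 0.0005, 0, 0, 0, 0, 10, 0.0025, 0.0005, 0, 0, 0, 0, 10, 0.0025, 0.0005, 0, 0, 0, 0, 10, 0.0025, 0.0005, 0, 0, 0, 0, 10, 0.0025, 0.0005, 0, 0, 0, 0, 10, 0.0025, 0.0005, 0, 0, 0, 0, 10, 0.0025, 0.0005, 0, 0, 0, 0, 10, 0.0025, 0.0005, 0, 0, 0, 0]

```text
clock: 12.85
position: [0.5735, 0.2181, 0.1275]
ee_rot: [0.666, 0.746, 0.0, 0.0]
ft_force: [-0.8, -0.3, -2.8]
grip_width: 0.205
grasp_force: 68.6
```

```bash
python3 s.py
```

```text
[0.5735 0.2181 0.1275] 0.1127 [-0.78 -0.31 -2.81] [-0.041  0.167 -0.046] 12.85
```

Emit:
step_arm:
  commands: [10, 0.001, 0.0002, 0, 0, 0, 0, 10, 0.0017, 0.0003, 0, 0, 0, 0, 10, 0.0017, 0.0003, 0, 0, 0, 0, 10, 0.0017, 0.0003, 0, 0, 0, 0, 10, 0.0017, 0.0003, 0, 0, 0, 0, 10, 0.0017, 0.0003, 0, 0, 0, 0, 10, 0.0017, 0.0003, 0, 0, 0, 0, 10, 0.0017, 0.0003, 0, 0, 0, 0, 10, 0.0017, 0.0003, 0, 0, 0, 0, 10, 0.0017, 0.0003, 0, 0, 0, 0]

```text
clock: 14.1
position: [0.5737, 0.2181, 0.1275]
ee_rot: [0.666, 0.746, -0.001, -0.001]
ft_force: [-6.1, -1.5, 0.7]
grip_width: 0.196
grasp_force: 69.4
```

```bash
python3 s.py
```

```text
[0.5737 0.2181 0.1275] 0.1128 [-6.07 -1.55  0.66] [-0.321  1.32  -0.052] 14.1
```

Emit:
step_arm:
  commands: [10, -0.004, -0.0008, 0, 0, 0, 0, 10, -0.0072, -0.0015, 0, 0, 0, 0, 10, -0.0072, -0.0015, 0, 0, 0, 0, 10, -0.0072, -0.0015, -0.005, 0, 0, 0, 10, -0.0072, -0.0015, -0.01, 0, 0, 0, 10, -0.0072, -0.0015, -0.015, 0, 0, 0, 10, -0.0072, -0.0015, -0.02, 0, 0, 0, 10, -0.0072, -0.0015, -0.025, 0, 0, 0, 10, -0.0072, -0.0015, -0.025, 0, 0, 0, 10, -0.0072, -0.0015, -0.025, 0, 0, 0]

```text
clock: 15.35
position: [0.5703, 0.2174, 0.1126]
ee_rot: [0.666, 0.746, 0.0, 0.0]
ft_force: [-0.0, -0.2, -2.3]
grip_width: 0.196
grasp_force: 68.7
```

```bash
python3 s.py
```

```text
[0.5703 0.2174 0.1126] 0.1127 [-0.01 -0.22 -2.29] [ 0.022 -0.012 -0.021] 15.35
```

Emit:
step_arm:
  commands: [10, 0, 0, -0.003, 0, 0, 0, 10, 0, 0, -0.006, 0, 0, 0, 10, 0, 0, -0.009, 0, 0, 0, 10, 0, 0, -0.012, 0, 0, 0, 10, 0, 0, -0.015, 0, 0, 0, 10, 0, 0, -0.018, 0, 0, 0, 10, 0, 0, -0.02, 0, 0, 0, 10, 0, 0, -0.022, 0, 0, 0, 10, 0, 0, -0.022, 0, 0, 0, 10, 0, 0, -0.022, 0, 0, 0]

```text
clock: 16.6
position: [0.5703, 0.2174, 0.0994]
ee_rot: [0.666, 0.746, 0.0, 0.0]
ft_force: [-0.1, -0.1, -3.8]
grip_width: 0.195
grasp_force: 68.7
```

```bash
python3 s.py
```

```text
[0.5703 0.2174 0.0994] 0.1128 [-0.14 -0.07 -3.8 ] [ 0.022  0.02  -0.003] 16.6
```

Emit:
step_arm:
  commands: [10, 0, 0, -0.001, 0, 0, 0, 10, 0, 0, -0.002, 0, 0, 0, 10, 0, 0, -0.003, 0, 0, 0, 10, 0, 0, -0.004, 0, 0, 0, 10, 0, 0, -0.0045, 0, 0, 0, 10, 0, 0, -0.005, 0, 0, 0, 10, 0, 0, -0.005, 0, 0, 0, 10, 0, 0, -0.005, 0, 0, 0, 10, 0, 0, -0.005, 0, 0, 0, 10, 0, 0, -0.005, 0, 0, 0]

```text
clock: 17.85
position: [0.5703, 0.2174, 0.0968]
ee_rot: [0.666, 0.746, 0.0, -0.0]
ft_force: [-4.5, -1.6, 6.6]
grip_width: 0.199
grasp_force: 69.7
```

```bash
python3 s.py
```

```text
[0.5703 0.2174 0.0968] 0.1127 [-4.46 -1.64  6.62] [-0.263  0.81  -0.012] 17.85
```

Emit:
step_arm:
  commands: [15, 0, 0, 0, 0, 0, 0, 15, 0, 0, 0, 0, 0, 0, 15, 0, 0, 0, 0, 0, 0, 19, 0, 0, 0, 0, 0, 0, 22, 0, 0, 0, 0, 0, 0, 30, 0, 0, 0, 0, 0, 0, 40, 0, 0, 0, 0, 0, 0, 50, 0, 0, 0, 0, 0, 0, 50, 0, 0, 0, 0, 0, 0, 50, 0, 0, 0, 0, 0, 0]
  squeeze: 20

```text
clock: 19.1
position: [0.5703, 0.2174, 0.0963]
ee_rot: [0.666, 0.746, 0.0, 0.0]
ft_force: [0.2, 0.0, -0.4]
grip_width: 0.58
grasp_force: 0.0
```

Emit:
step_arm:
  commands: [50, 0, 0, 0.02, 0, 0, 0, 50, 0, 0, 0.05, 0, 0, 0, 50, 0, 0, 0.08, 0, 0, 0, 50, 0, 0, 0.12, 0, 0, 0, 50, 0, 0, 0.17, 0, 0, 0, 50, 0, 0, 0.22, 0, 0, 0, 50, 0, 0, 0.27, 0, 0, 0, 50, 0, 0, 0.3, 0, 0, 0, 50, 0, 0, 0.3, 0, 0, 0, 50, 0, 0, 0.3, 0, 0, 0]

```text
clock: 20.35
position: [0.5698, 0.2172, 0.2752]
ee_rot: [0.666, 0.746, -0.001, -0.0]
ft_force: [1.1, -0.7, -0.8]
grip_width: 0.582
grasp_force: 0.0
```

```bash
python3 s.py; python3 - <<'E'
from h import *
a=camera("wrist")[:,:,::-1];b=camera("scene")[220:320,350:483,::-1]
cv2.imwrite("pics/end.png",np.hstack([cv2.resize(a,(400,300)),cv2.resize(b,(400,300))]))
E
```

```text
[0.5698 0.2172 0.2752] 0.1127 [ 1.1  -0.72 -0.79] [ 0.042  0.023 -0.   ] 20.35
```

View pics/end.png

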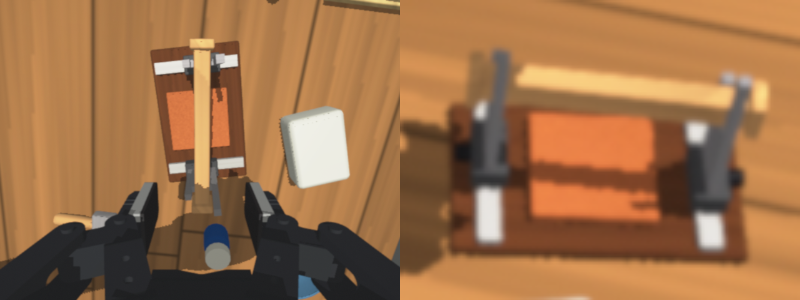

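```bash
python3 -c "
from workcell import *
print(hand_in())"
```

```text
the job is handed in; nothing more can be done
None
```

The bar was lifted level out of the bridge and lowered by hand onto both rest slot floors. It was then released, the gripper was raised clear, and the job was handed in at about 20 s. No verdict came back.

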